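# Feed one core plug into the empty kit bay

## Task

Press the feeder's plunger all the way down once and let it spring back up, so that a single core plug is pushed out onto the bench. Then, with the fingers and without lifting it, push that plug sideways along the bench until it lies flat and wholly inside the kit bay that is still free (the one with only the paper disc in it). Leave the other plugs in the feeder and everything else on the bench where it is.

Things in the scene. Friction and masses are not known exactly. Their poses are not given: they have to be found in the camera images.
- feeder: core-plug feeder, fixed to the bench. Origin on the bench under the middle of its square aluminium well (53 x 53 mm, 48 mm high, open-topped); its own -x axis (roughly towards the robot) is the way a plug comes out, by a 13.5 mm slot under the front wall. Behind the well a low channel (16 mm high, to x = +137 mm) carries the plunger at x = +75 mm. 4 mm flanges reach y = +-48.5 mm, from x = +5 mm back
- plunger_top (a point): centre of the top of the plunger's round black cap (34 mm across), 78 mm above the bench when up; it moves straight down
- plunger (a joint): plunger travel in m: 0 up, 0.025 fully down against its stop. Spring-loaded: about 5 N to start and 9 N at the bottom, plus up to about 5 N to move the plug; it springs back when released
- plug0_mid (a point): centre (half-way up) of the lowest plug in the stack, the one that comes out: a plain steel disc 40 mm across, 10 mm thick, about 35 g; its centre is 5 mm above the bench when it lies flat
- plug1_mid (a point): centre of plug 2 from below in the stack, same size; stays in the feeder
- plug2_mid (a point): centre of plug 3 from below in the stack, same size; stays in the feeder
- plug3_mid (a point): centre of plug 4 from below in the stack, same size; stays in the feeder
- well (a point): middle of the well, 5 mm above the bench. A full press drives a 75 mm blade stroke that leaves the lowest plug on the bench, its centre 73 mm or slightly more in front (-x) of this point; the blade then draws back by itself and the next plug drops. A second press would eject a second plug
- bay_left: kit bay at the robot's left (+y), fixed: three dark rails 12 mm high and 6 mm thick around a clear square of 80 x 80 mm on the bench. Origin on the bench at the middle of that square; rails at its x = -40, x = +40 and y = +40 mm; open at its y = -40 mm side, which looks towards the feeder's outlet. The bay has no floor of its own
- bay_right: the same kit bay mirrored, at the robot's right (-y): rails at its x = -40, x = +40 and y = -40 mm, open at its y = +40 mm side
- liner: thin white paper disc, 60 mm across, lying in the middle of the free bay; it may be either bay
- rod_cap: dark steel bearing cap (an arch 60 x 24 mm, 28 mm high) standing in the other bay; leave it alone
- tappet: steel cylinder 32 mm across, 26 mm high, standing on the robot's side of the work; leave alone
- spring_collar: dark ring 34 mm across, 35 mm high, on the far left; leave alone
- oil_filter: blue can 76 mm across, 90 mm high, far left; leave alone
- pulley: dark pulley lying flat, 110 mm across, 30 mm high, far right; leave alone
- con_rod: connecting rod lying flat, about 180 mm long, 22 mm high, origin in its middle, near left; leave alone
- spanner: spanner lying flat, near right; leave alone
- grease_jar: jar 64 mm across, 65 mm high, far left; leave alone
- plug0: the lowest plug's body; origin at the centre of its underside, z axis along its thickness
Not all that is in view belongs to the job. What is shaped like the feeder but brown or turquoise is not meant. Leave any blue look-alike of the bay_left alone.

How it is judged:
By the outcome, as a careful person would: the job done as asked, in the order asked, and still so for the second after the job is handed in, with the robot touching nothing.
It also fails if it takes over 61 s, if anything falls off the work surface, if the arm or the gripper's body presses on something with over 40 N, if the wrist force passes 120 N, or if a joint passes its speed limit or range.

## Robot

A 7-joint arm with a two-finger parallel gripper is mounted at the origin on the work surface. World frame = base frame: x ahead of the robot, y to its left, z up, the work surface at z = 0. Lengths are in m, angles in rad, forces in N, time in s.
With the tool pointing down it reaches from about 0.4 to 0.85 m from the base axis. Payload 10.4 kg.
Tool frame: the origin (TCP) lies midway between the tips of the shut fingers; the grasp point (between the pads) lies 19 mm behind it; z points along the fingers, y is the line along which they close (so a half turn about z gives the same grasp; the last joint's range is limited). The gripper opens to 87 mm and grips with 3 to 60 N. Pads are 19 mm wide; open, the fingers measure 117 mm over their backs; the gripper's body (75 mm by 190 mm) begins 51 mm behind the grasp point.
Start: joints at [-1.243, 0.332, -0.065, 1.46, 0.022, 1.35, -0.088], TCP at [0.215, 0.587, 0.184] pointing down, gripper open.
Joint ranges: [-2.6, 2.6], [-0.5, 2.12], [-1.47, 1.34], [0.16, 2.42], [-1.27, 4.41], [0.06, 2.06], [-2.6, 2.6]. Speed limits (rad/s): [2.22, 2.22, 2.79, 2.79, 3.14, 3.14, 3.14].

## Interface

Orientations are given as a unit quaternion [x, y, z, w].
In Python, from bench import sensors, eyes, order gives the robot as it stands.
- The arm moves only by the tool arm_command, never from a script. Its argument "steps" is a list of rows, each an object with "rot": the turn, a rotation vector about the world's x, y, z in degrees, a list of three; "slide": the shift along the world's x, y, z in m, a list of three; "grip": the opening, from 0 (shut) to 1 (fully open). A call has exactly 8 rows; each row shifts and turns the commanded pose from where the row before left it; what a row does not reach is not made up. A row lasts 1/8 s, in which the tool goes at most 62.5 mm and 10.7 degrees, less where a joint would pass 70% of its speed; a pose out of reach is approached as far as the arm can. A call with a gripper value outside its range is refused whole. The fingers move at their own pace and stop on an object; "newtons" is the grip in N (left out, the last holds). Time passes only in rows, so rows that do not move let the fingers close, or fill a call up. It gives the time, the measured TCP pose, the force, the opening and the grip force at its end, in the units of the state.
- sensors.read_state(): the state, without advancing time (a new reading comes with each control period).
- eyes.camera(name): name is "scene" or "top"; returns a dict with "pixels" (400x640x3 uint8, red, green, blue), "intrinsics" (3x3 intrinsics, pixels), "pose" (4x4, takes a point from camera to world coordinates). Camera axes: x right, y down, z forward; pixel columns grow to the right and rows downward; lengths in m; the calibration is good to about 2 mm. A picture is of the moment at which its call begins. There is no depth.
- order.close_job(): hands the job in; it is judged then, once.
Trained networks look in a picture, given as the dict that the camera call returned (one of the last four; its "shot" number tells which), for a name from the list of things; names that differ only in an ending like _2 or _b are one class to them, and where a whole thing is asked for, a point or a joint stands for the part that bears it (a point fixed in the world has none). Each returns a list of dicts, best first, with "conf" (0 to 1); they miss things now and then, are a little off and sometimes report something else, mostly with a low value. They report only what shows in the picture. A call takes as long as a camera call. They do not tell look-alikes from the thing itself.
- eyes.look_for(name, picture): "bbox" ([left, top, right, bottom] in pixels, round what is visible of it).
The state is a dict: "time": time; "joint_positions": joint angles; "joint_vel": joint speeds; "joint_torque": joint torques, N m; "ee_pos": TCP position; "eef_rot": TCP orientation; "ft_force": force on the tool from outside, world axes, zero at the start; "torque": the same for the moment, N m; "width": finger opening in m; "grip_force": force on a finger pad.
Only numpy, scipy, OpenCV 4.12 (cv2) and the standard library are available. Lean on these libraries where they do the work, as an engineer would, in place of code of your own. Each camera call takes 0.05 s, during which the arm holds its last target. There are 200 camera calls.

## Working session

There is one attempt and no reset: what is moved stays moved. The work goes in short steps, Python scripts to look and compute and a tool call to move; the robot and the scene stay as the last step left them, time stands still between calls to the robot, and variables do not carry over. Pictures are saved under pics/ and viewed, at most 10 in all, crops included, and the job is handed in when it is done.

Besides the shell and the picture viewer there is one more tool, called after ">>>" by a JSON object that holds its "method" and its "body". arm_command: Moves the arm, as the interface text tells. Its arguments: {"type":"object","properties":{"steps":{"type":"array","items":{"type":"object","properties":{"rot":{"type":"array","items":{"type":"number"}},"slide":{"type":"array","items":{"type":"number"}},"grip":{"type":"number"}}}},"newtons":{"type":"number"}},"required":["steps"]}

```bash
ls; mkdir -p pics; cat > h.py <<'E'
import numpy as np, cv2
from bench import sensors, eyes, order
def ray(p,uv,z):
    K=np.array(p["intrinsics"]);T=np.array(p["pose"])
    d=T[:3,:3]@np.linalg.solve(K,[uv[0],uv[1],1.]);o=T[:3,3]
    return o+d*(z-o[2])/d[2]
def proj(p,X):
    K=np.array(p["intrinsics"]);T=np.array(p["pose"])
    c=T[:3,:3].T@(np.array(X)-T[:3,3]);c=K@c;return c[:2]/c[2]
def save(p,name,box=None,s=1):
    im=p["pixels"][:,:,::-1]
    if box: im=im[box[1]:box[3],box[0]:box[2]]
    cv2.imwrite("pics/"+name,cv2.resize(im,None,fx=s,fy=s,interpolation=cv2.INTER_CUBIC))
E
python3 - <<'E'
from h import *
for n in("top","scene"):
    p=eyes.camera(n);save(p,n+"0.png",s=1.25)
    print(n,np.round(p["pose"],3).tolist(),np.round(p["intrinsics"],1).tolist())
    for t in("feeder","plunger_top","bay_left","bay_right","liner","rod_cap","tappet"):
        print(t,[(np.round(d["bbox"]).tolist(),round(d["conf"],2)) for d in eyes.look_for(t,p)])
s=sensors.read_state();print(s)
E
```

```text
pics
top [[0.011, -0.986, 0.168, 0.252], [-1.0, -0.008, 0.02, -0.01], [-0.019, -0.168, -0.986, 1.315], [0.0, 0.0, 0.0, 1.0]] [[463.1, 0.0, 318.2], [0.0, 463.1, 202.5], [0.0, 0.0, 1.0]]
feeder [([282.0, 132.0, 330.0, 189.0], 0.57), ([249.0, 233.0, 288.0, 294.0], 0.56), ([354.0, 229.0, 394.0, 290.0], 0.55)]
plunger_top [([303.0, 144.0, 309.0, 152.0], 0.67), ([371.0, 240.0, 382.0, 254.0], 0.49), ([254.0, 248.0, 271.0, 261.0], 0.43)]
bay_left [([215.0, 186.0, 246.0, 224.0], 0.51), ([184.0, 313.0, 203.0, 322.0], 0.5)]
bay_right [([433.0, 184.0, 438.0, 216.0], 0.76)]
liner [([221.0, 192.0, 242.0, 215.0], 0.88)]
rod_cap [([300.0, 142.0, 310.0, 157.0], 0.38), ([411.0, 184.0, 440.0, 221.0], 0.19)]
tappet [([316.0, 233.0, 322.0, 246.0], 0.61)]
scene [[-0.103, 0.602, -0.792, 1.316], [0.995, 0.063, -0.081, 0.081], [0.001, -0.796, -0.605, 0.733], [0.0, 0.0, 0.0, 1.0]] [[410.0, 0.0, 319.1], [0.0, 410.0, 199.5], [0.0, 0.0, 1.0]]
feeder [([362.0, 165.0, 402.0, 212.0], 0.92), ([314.0, 226.0, 363.0, 290.0], 0.73), ([263.0, 165.0, 293.0, 207.0], 0.72), ([164.0, 252.0, 215.0, 289.0], 0.72)]
plunger_top 
[... 468 characters left out ...]
4258813,  0.33219452, -0.06469026,  1.46006449,  0.02160903,
        1.34989232, -0.08853166]), 'joint_vel': array([-2.44559953e-04,  1.04876468e-03, -1.52197639e-05, -2.89651876e-04,
       -1.73102096e-03,  2.25612815e-03, -1.21109728e-04]), 'joint_torque': array([-9.42045481e-04, -6.22986245e+01,  2.41547503e-02, -3.90104771e+01,
       -6.11335156e-02,  3.13977501e-02,  1.13387177e-06]), 'ee_pos': array([0.21479114, 0.58698204, 0.1841959 ]), 'eef_rot': array([1.74523971e-01, 9.84652923e-01, 6.78021201e-05, 6.38713726e-06]), 'ft_force': array([-0.1809164 , -0.48157151, -0.5288657 ]), 'torque': array([ 0.04226746,  0.0401998 , -0.00381287]), 'grip_force': 0.0, 'width': 0.08694380251690595}
```

View pictures.

View pics/top0.png

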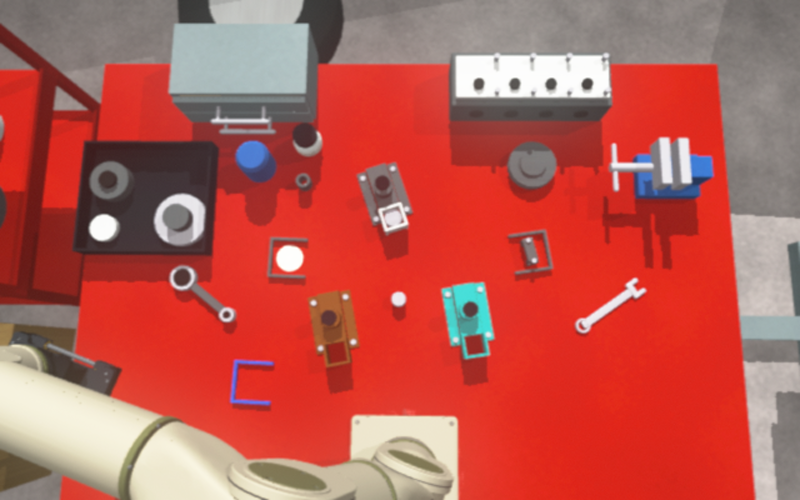

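View pics/scene0.png

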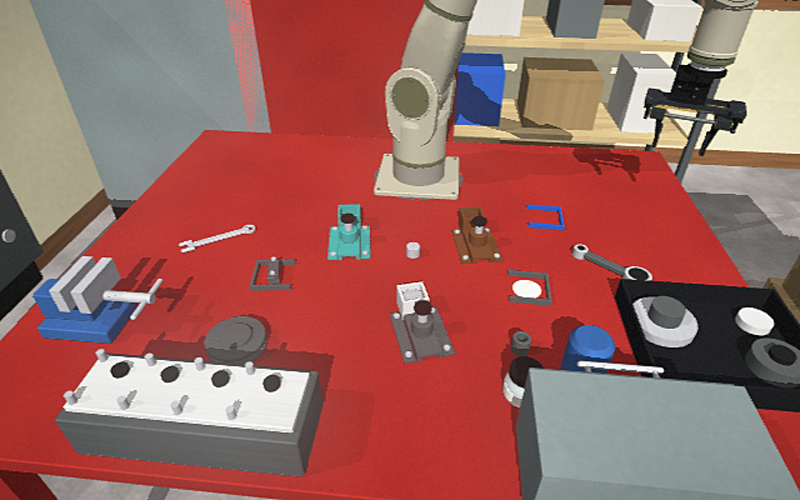

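Scene: the grey feeder with aluminium well is at top view (385,195); look-alikes are brown (332,325) and turquoise (468,318). The liner is in the left bay at (289,258), the cap in the right bay at (530,250), and the blue bay look-alike at (252,383). I choose the grey feeder and bay_left, and check them in a close crop.

```bash
python3 - <<'E'
from h import *
p=eyes.camera("top");save(p,"t1.png",(200,125,345,230),5.5)
q=eyes.camera("scene");save(q,"s1.png",(300,210,450,295),5)
for n,P,u in(("top",p,(306,147)),("scene",q,(338,246))):
    print(n,np.round(ray(P,u,.078),4))
# liner
for P,b in((p,(212,185,250,226)),(q,(400,215,445,247))):
    im=P["pixels"][b[1]:b[3],b[0]:b[2]].astype(int);m=(im.min(2)>150)
    v,u=np.nonzero(m);c=(u.mean()+b[0],v.mean()+b[1]);print("liner",c,m.sum(),ray(P,c,0.0))
E
```

```text
top [0.6184 0.051  0.078 ]
scene [0.6298 0.0543 0.078 ]
liner (np.float64(231.3649025069638), np.float64(206.1142061281337)) 359 [0.46360165 0.26779806 0.        ]
liner (np.float64(420.992277992278), np.float64(230.6911196911197)) 259 [0.46589443 0.26895782 0.        ]
```

View pics/t1.png

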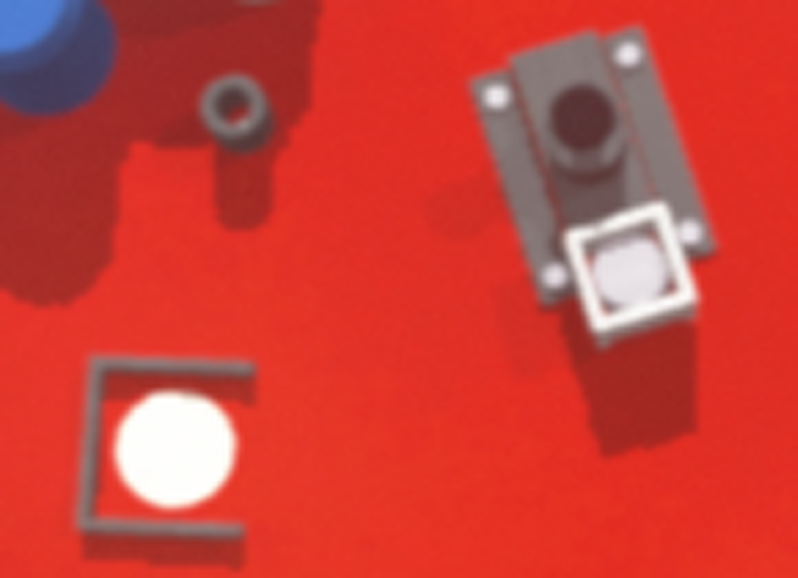

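View pics/s1.png

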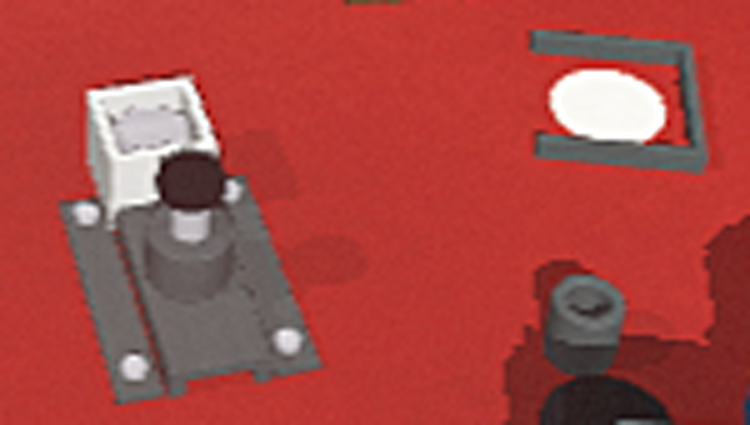

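Both crops show the grey feeder with the white well (cap at top (305.5,146), well centre at (314.5,173)), and the bay with the disc at (231,206) opens towards the outlet.

```bash
cat > m.py <<'E'
from h import *
p=eyes.camera("top");q=eyes.camera("scene")
T=lambda x,y:((x+.5)/5.5-.5+200,(y+.5)/5.5-.5+125)
S=lambda x,y:((x+.5)/5-.5+300,(y+.5)/5-.5+210)
def pr(n,P,u,z): print(n,np.round(ray(P,u,z),4)[:2],np.round(u,1))
pr("cap t",p,T(582,118),.078);pr("cap s",q,S(191,179),.078)
for n,c in(("a",(565,235)),("b",(665,203)),("c",(698,298)),("d",(600,333)),("m",(632,267))): pr("well t"+n,p,T(*c),.048)
for c in((88,92),(190,77),(217,145),(105,162)): pr("well s",q,S(*c),.048)
# flange rivets / corners (z 4mm)
for c in((470,80),(640,28),(716,248),(543,303)): pr("fl t",p,T(*c),.004)
for c in((60,203),(245,178),(322,367),(118,402)): pr("fl s",q,S(*c),.004)
for c in((95,361),(86,525),(255,369),(243,531)): pr("bay t",p,T(*c),.012)
for c in((690,47),(700,158),(530,38),(538,143)): pr("bay s",q,S(*c),.012)
E
python3 m.py
```

```text
cap t [0.6211 0.0527] [305.4 146. ]
cap s [0.6279 0.0537] [337.8 245.4]
well ta [0.568 0.062] [302.3 167.3]
well tb [0.5852 0.011 ] [320.5 161.5]
well tc [ 0.5355 -0.0063] [326.5 178.8]
well td [0.517  0.0433] [308.7 185.1]
well tm [0.5515 0.0275] [314.5 173.1]
well s [ 0.5385 -0.0036] [317.2 228. ]
well s [0.5216 0.0469] [337.6 225. ]
well s [0.5711 0.0635] [343.  238.6]
well s [0.5889 0.0101] [320.6 242. ]
fl t [0.664  0.1168] [285.  139.1]
fl t [0.6934 0.0261] [316.  129.7]
fl t [ 0.5725 -0.0155] [329.8 169.7]
fl t [0.5421 0.0754] [298.3 179.7]
fl s [ 0.5745 -0.0141] [311.6 250.2]
fl s [0.5466 0.0781] [348.6 245.2]
fl s [0.6692 0.1194] [364. 283.]
fl s [0.6997 0.0273] [323.2 290. ]
bay t [0.5077 0.3092] [216.9 190.2]
bay t [0.4211 0.3097] [215.2 220. ]
bay t [0.504 0.225] [246.  191.7]
bay t [0.4187 0.228 ] [243.8 221.1]
bay s [0.4263 0.3156] [437.6 219. ]
bay s [0.5159 0.3096] [439.6 241.2]
bay s [0.4276 0.229 ] [405.6 217.2]
bay s [0.5131 0.2277] [407.2 238.2]
```

>>> {"method": "arm_command", "body": {"steps": [{"slide":[0.0256,-0.0334,0],"rot":[0,0,-4.1],"grip":0},{"slide":[0.0256,-0.0334,0],"rot":[0,0,-4.1],"grip":0},{"slide":[0.0256,-0.0334,0],"rot":[0,0,-4.1],"grip":0},{"slide":[0.0256,-0.0334,0],"rot":[0,0,-4.1],"grip":0},{"slide":[0.0256,-0.0334,0],"rot":[0,0,-4.1],"grip":0},{"slide":[0.0256,-0.0334,0],"rot":[0,0,-4.1],"grip":0},{"slide":[0.0256,-0.0334,0],"rot":[0,0,-4.1],"grip":0},{"slide":[0.0256,-0.0334,0],"rot":[0,0,-4.1],"grip":0}], "newtons": 20}}

```text
time: 2.0
ee_pos: [0.4203, 0.3187, 0.1844]
eef_rot: [0.446, 0.895, 0.0, 0.0]
ft_force: [0.6, 0.2, 0.1]
width: 0.0152
grip_force: 0.0
```

>>> {"method": "arm_command", "body": {"steps": [{"slide":[0.0256,-0.0334,0],"rot":[0,0,-4.1],"grip":0},{"slide":[0.0256,-0.0334,0],"rot":[0,0,-4.1],"grip":0},{"slide":[0.0256,-0.0334,0],"rot":[0,0,-4.1],"grip":0},{"slide":[0.0256,-0.0334,0],"rot":[0,0,-4.1],"grip":0},{"slide":[0.0256,-0.0334,0],"rot":[0,0,-4.1],"grip":0},{"slide":[0.0256,-0.0334,0],"rot":[0,0,-4.1],"grip":0},{"slide":[0.0256,-0.0334,0],"rot":[0,0,-4.1],"grip":0},{"slide":[0.0256,-0.0334,0],"rot":[0,0,-4.1],"grip":0}]}}

```text
time: 3.0
ee_pos: [0.6251, 0.0516, 0.1843]
eef_rot: [0.681, 0.732, 0.0, 0.0]
ft_force: [0.6, 0.8, -0.8]
width: 0.0004
grip_force: 0.0
```

>>> {"method": "arm_command", "body": {"steps": [{"slide":[0,0.0015,-0.03],"grip":0},{"slide":[0,0,-0.03],"grip":0},{"slide":[0,0,-0.03],"grip":0},{"slide":[0,0,-0.008],"grip":0},{"slide":[0,0,-0.008],"grip":0},{"slide":[0,0,-0.004],"grip":0},{"slide":[0,0,0],"grip":0},{"slide":[0,0,0],"grip":0}]}}

```text
schema error: expected keys rot, slide, grip
```

>>> {"method": "arm_command", "body": {"steps": [{"slide":[0,0.0015,-0.03],"rot":[0,0,0],"grip":0},{"slide":[0,0,-0.03],"rot":[0,0,0],"grip":0},{"slide":[0,0,-0.03],"rot":[0,0,0],"grip":0},{"slide":[0,0,-0.008],"rot":[0,0,0],"grip":0},{"slide":[0,0,-0.008],"rot":[0,0,0],"grip":0},{"slide":[0,0,-0.004],"rot":[0,0,0],"grip":0},{"slide":[0,0,0],"rot":[0,0,0],"grip":0},{"slide":[0,0,0],"rot":[0,0,0],"grip":0}]}}

```text
time: 4.0
ee_pos: [0.6247, 0.0541, 0.0748]
eef_rot: [0.68, 0.733, 0.0, 0.0]
ft_force: [0.4, -0.5, -0.7]
width: 0.0006
grip_force: 0.0
```

```bash
python3 - <<'E'
from h import *
print(sensors.read_state()["ft_force"])
q=eyes.camera("scene");save(q,"s2.png",(290,150,450,280),4)
E
```

```text
[ 0.44405844 -0.53167738 -0.65109045]
```

View pics/s2.png

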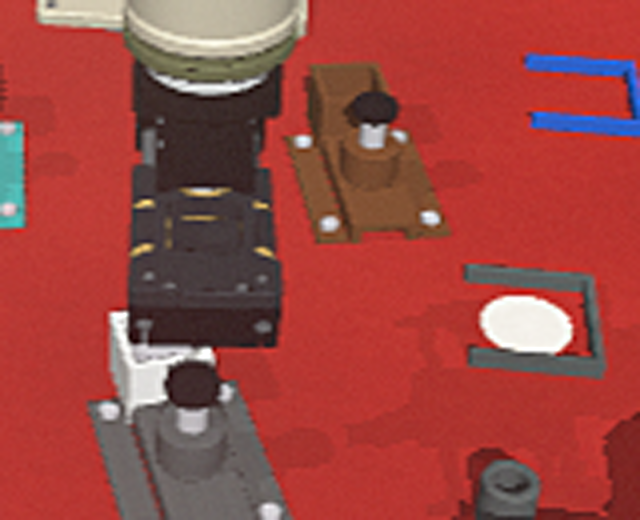

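The crop shows the gripper over the feeder with the cap fully visible at (192,385) and no fingers in sight; I check the projection of the TCP.

```bash
python3 - <<'E'
from h import *
q=eyes.camera("scene");t=eyes.camera("top")
C=lambda u:np.round((u-[290,150]+.5)*4-.5)
for X in((.6247,.0541,.075),(.6247,.0541,.145),(.662,.0541,.145),(.6247,.0541,.3)): print(X,C(proj(q,X)),np.round(proj(t,X)))
for X in((.6,.05,.145),(.55,.03,.145),(.5,.02,.145)):print(X,C(proj(q,X)))
save(t,"t2.png",(230,80,400,220),4)
s=sensors.read_state();print(s["joint_positions"],s["ee_pos"])
E
```

```text
(0.6247, 0.0541, 0.075) [194. 383.] [305. 145.]
(0.6247, 0.0541, 0.145) [197. 291.] [304. 137.]
(0.662, 0.0541, 0.145) [193. 336.] [304. 124.]
(0.6247, 0.0541, 0.3) [207.  52.] [300. 117.]
(0.6, 0.05, 0.145) [193. 262.]
(0.55, 0.03, 0.145) [165. 206.]
(0.5, 0.02, 0.145) [155. 156.]
[-0.50974398  0.43780054  0.45284539  1.60988432 -0.20564344  1.14071973
  0.06704348] [0.6246033  0.05411899 0.07456793]
```

View pics/t2.png

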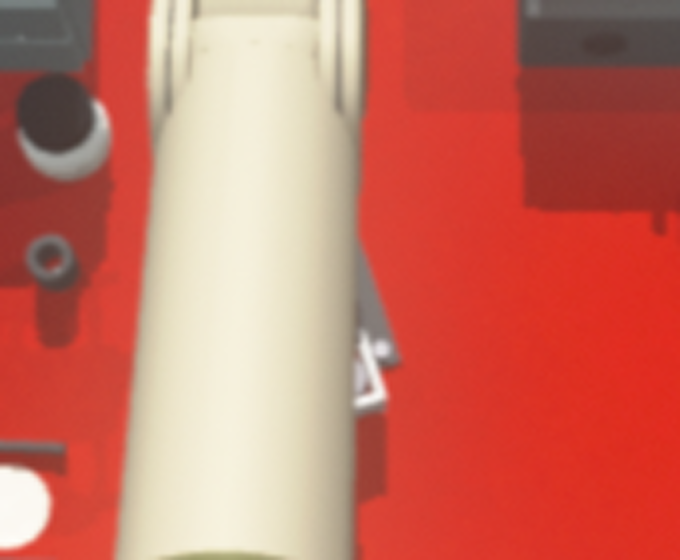

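The projection matches the body position (fingertips meet the cap at (194,383)), and the top view is blocked by the forearm. I press slowly and watch the force.

>>> {"method": "arm_command", "body": {"steps": [{"slide":[0,0,-0.002],"rot":[0,0,0],"grip":0},{"slide":[0,0,-0.002],"rot":[0,0,0],"grip":0},{"slide":[0,0,-0.002],"rot":[0,0,0],"grip":0},{"slide":[0,0,-0.002],"rot":[0,0,0],"grip":0},{"slide":[0,0,0],"rot":[0,0,0],"grip":0},{"slide":[0,0,0],"rot":[0,0,0],"grip":0},{"slide":[0,0,0],"rot":[0,0,0],"grip":0},{"slide":[0,0,0],"rot":[0,0,0],"grip":0}]}}

```text
time: 5.15
ee_pos: [0.6244, 0.0541, 0.0662]
eef_rot: [0.68, 0.733, 0.0, 0.0]
ft_force: [-0.1, 0.4, 0.6]
width: 0.0006
grip_force: 0.0
```

```bash
python3 - <<'E'
from h import *
q=eyes.camera("scene");save(q,"s3.png",(310,205,365,250),12)
E
```

```text
(no output)
```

View pics/s3.png

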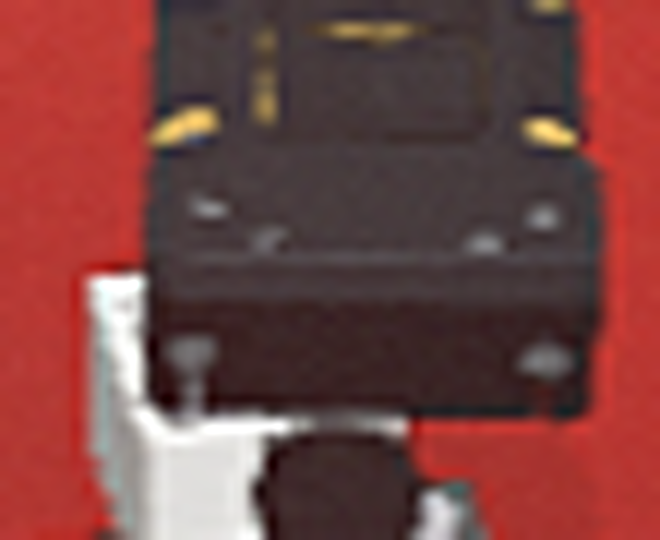

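The cap at (338,246) hasn't moved and there is no force; the body seems to sit about 50 mm nearer the robot than the reading implies. I check the start picture against the start TCP.

```bash
python3 - <<'E'
from h import *
q=eyes.camera("scene")
s=sensors.read_state();print(s["ee_pos"],s["ft_force"],s["width"],s["eef_rot"])
V=lambda X:np.round(proj(q,X)*1.25)
c=np.array([.2148,.587,.1842]);y=np.array([.344,.939,0]);z=np.array([0,0,1])
print("start tips",V(c),V(c+.0435*y),V(c-.0435*y),V(c+.0585*y),V(c-.0585*y),"body",[V(c+k*.095*y+.07*z) for k in(-1,1)],[V(c+k*.095*y+.11*z) for k in(-1,1)])
c=s["ee_pos"];x=np.array([1,.07,0])
for zz in(.07,.09,.12):
  print(zz,[np.round((proj(q,c+k*x+zz*z)-[310,205])*12) for k in(-.095,-.0375,0,.0375,.095)])
im=cv2.imread("pics/scene0.png")[60:170,630:770];cv2.imwrite("pics/g.png",cv2.resize(im,None,fx=5,fy=5,interpolation=cv2.INTER_CUBIC))
E
```

```text
[0.6244008  0.0540801  0.06620158] [0.24300768 0.40480815 0.00184135] 0.00048086009805508657 [6.80072676e-01 7.33144698e-01 7.17177523e-05 3.84574498e-05]
start tips [670. 164.] [691. 168.] [650. 160.] [699. 169.] [643. 159.] body [array([635., 127.]), array([730., 144.])] [array([640., 110.]), array([737., 126.])]
0.07 [array([344., -68.]), array([345., 114.]), array([346., 243.]), array([347., 381.]), array([349., 611.])]
0.09 [array([ 347., -148.]), array([348.,  33.]), array([349., 160.]), array([350., 297.]), array([352., 525.])]
0.12 [array([ 351., -272.]), array([353., -94.]), array([354.,  32.]), array([356., 167.]), array([358., 393.])]
```

View pics/g.png

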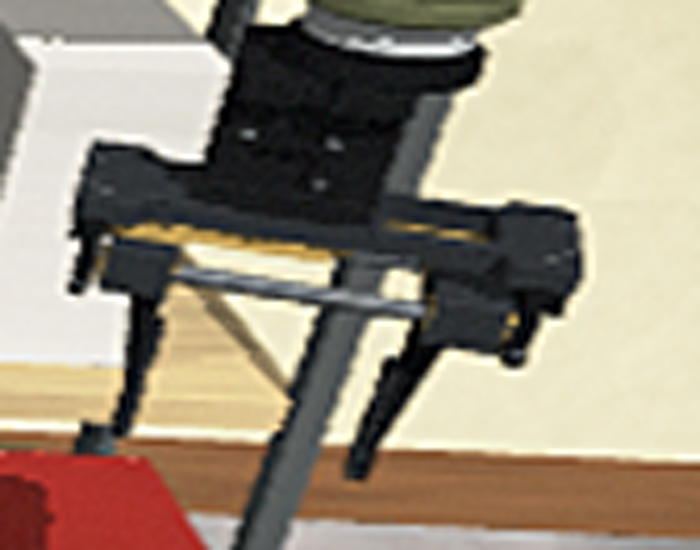

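The start crop shows the fingertips at (122,432) and (357,475), about 6 px right and 10 px above the projected TCP. I work out which offset explains this, using the base plate and both views.

```bash
python3 - <<'E'
from h import *
q=eyes.camera("scene");t=eyes.camera("top")
print("base scene view",proj(q,[0,0,0])*1.25,"top view",proj(t,[0,0,0])*1.25)
G=lambda x,y:((630+x/5)/1.25,(60+y/5)/1.25)
for n,u in(("tipL",G(122,432)),("tipR",G(357,475))):
  print(n,[np.round(ray(q,u,z)[:3],3) for z in(.165,.184,.2,.22,.24)])
for n,u in(("barL",G(90,150)),("barR",G(575,215))):
  print(n,[np.round(ray(q,u,z)[:3],3) for z in(.25,.28,.3,.32,.34)])
# what the base plate looks like at scene: corners in view coords
for c in((374,195),(458,198),(460,157),(384,153)): print(ray(q,np.array(c)/1.25,.02).round(3))
im=cv2.imread("pics/top0.png")[300:480,0:240];cv2.imwrite("pics/g2.png",cv2.resize(im,None,fx=3,fy=3,interpolation=cv2.INTER_CUBIC))
E
```

```text
base scene view [417.52769811 175.97000616] top view [403.26016929 469.87459851]
tipL [array([0.084, 0.594, 0.165]), array([0.126, 0.577, 0.184]), array([0.16 , 0.563, 0.2  ]), array([0.204, 0.545, 0.22 ]), array([0.247, 0.527, 0.24 ])]
tipR [array([0.121, 0.694, 0.165]), array([0.161, 0.673, 0.184]), array([0.194, 0.656, 0.2  ]), array([0.236, 0.635, 0.22 ]), array([0.279, 0.613, 0.24 ])]
barL [array([-0.076,  0.598,  0.25 ]), array([0.011, 0.566, 0.28 ]), array([0.068, 0.545, 0.3  ]), array([0.126, 0.523, 0.32 ]), array([0.183, 0.502, 0.34 ])]
barR [array([-0.008,  0.814,  0.25 ]), array([0.075, 0.768, 0.28 ]), array([0.129, 0.738, 0.3  ]), array([0.184, 0.708, 0.32 ]), array([0.239, 0.678, 0.34 ])]
[ 0.151 -0.106  0.02 ]
[0.143 0.118 0.02 ]
[-0.094  0.121  0.02 ]
[-0.096 -0.11   0.02 ]
```

View pics/g2.png

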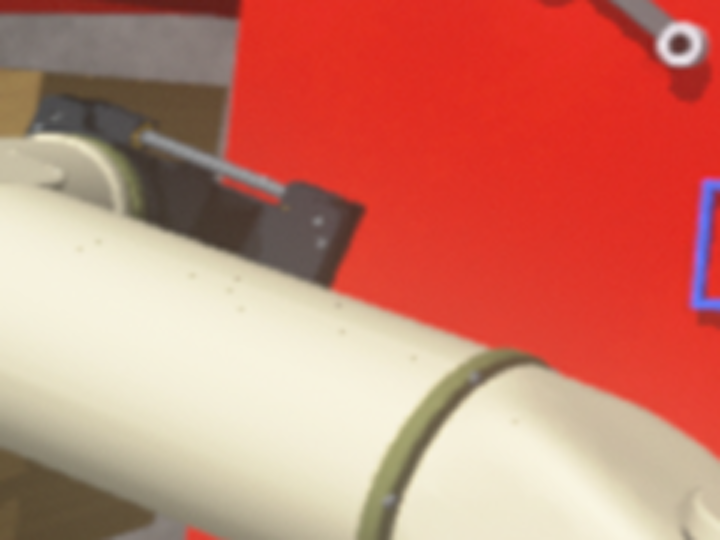

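The top crop shows the bar end at (330,230), consistent in x and y. At z≈0.22 the fingertip rays hit exactly the reported (0.215, 0.587), so the real fingertips are about 35 mm above the reported TCP height. So x and y are right, and I set the height by touch: lower slowly and watch the force.

>>> {"method": "arm_command", "body": {"steps": [{"slide":[0,0,-0.003],"rot":[0,0,0],"grip":0},{"slide":[0,0,-0.003],"rot":[0,0,0],"grip":0},{"slide":[0,0,-0.003],"rot":[0,0,0],"grip":0},{"slide":[0,0,-0.003],"rot":[0,0,0],"grip":0},{"slide":[0,0,-0.003],"rot":[0,0,0],"grip":0},{"slide":[0,0,-0.003],"rot":[0,0,0],"grip":0},{"slide":[0,0,0],"rot":[0,0,0],"grip":0},{"slide":[0,0,0],"rot":[0,0,0],"grip":0}]}}

```text
time: 6.35
ee_pos: [0.6245, 0.0541, 0.0483]
eef_rot: [0.68, 0.733, 0.0, 0.0]
ft_force: [-0.0, 0.2, 0.3]
width: 0.0004
grip_force: 0.0
```

>>> {"method": "arm_command", "body": {"steps": [{"slide":[0,0,-0.0015],"rot":[0,0,0],"grip":0},{"slide":[0,0,-0.0015],"rot":[0,0,0],"grip":0},{"slide":[0,0,-0.0015],"rot":[0,0,0],"grip":0},{"slide":[0,0,-0.0015],"rot":[0,0,0],"grip":0},{"slide":[0,0,-0.0015],"rot":[0,0,0],"grip":0},{"slide":[0,0,-0.0015],"rot":[0,0,0],"grip":0},{"slide":[0,0,0],"rot":[0,0,0],"grip":0},{"slide":[0,0,0],"rot":[0,0,0],"grip":0}]}}

```text
time: 7.35
ee_pos: [0.6244, 0.0541, 0.0394]
eef_rot: [0.68, 0.733, 0.0, 0.0]
ft_force: [-2.8, -0.5, 4.2]
width: 0.0005
grip_force: 2.2
```

Contact is at reading 0.039–0.040, so the offset is about 38 mm. I continue the press by 25 mm.

>>> {"method": "arm_command", "body": {"steps": [{"slide":[0,0,-0.003],"rot":[0,0,0],"grip":0},{"slide":[0,0,-0.003],"rot":[0,0,0],"grip":0},{"slide":[0,0,-0.003],"rot":[0,0,0],"grip":0},{"slide":[0,0,-0.003],"rot":[0,0,0],"grip":0},{"slide":[0,0,-0.003],"rot":[0,0,0],"grip":0},{"slide":[0,0,-0.003],"rot":[0,0,0],"grip":0},{"slide":[0,0,-0.003],"rot":[0,0,0],"grip":0},{"slide":[0,0,0],"rot":[0,0,0],"grip":0}]}}

```text
time: 8.35
ee_pos: [0.6245, 0.0541, 0.0186]
eef_rot: [0.68, 0.733, 0.0, 0.0]
ft_force: [-2.9, -0.3, 8.0]
width: 0.0004
grip_force: 3.9
```

>>> {"method": "arm_command", "body": {"steps": [{"slide":[0,0,-0.001],"rot":[0,0,0],"grip":0},{"slide":[0,0,-0.001],"rot":[0,0,0],"grip":0},{"slide":[0,0,-0.001],"rot":[0,0,0],"grip":0},{"slide":[0,0,-0.001],"rot":[0,0,0],"grip":0},{"slide":[0,0,-0.001],"rot":[0,0,0],"grip":0},{"slide":[0,0,0],"rot":[0,0,0],"grip":0},{"slide":[0,0,0],"rot":[0,0,0],"grip":0},{"slide":[0,0,0],"rot":[0,0,0],"grip":0}]}}

```text
time: 9.35
ee_pos: [0.6245, 0.0541, 0.015]
eef_rot: [0.68, 0.733, 0.0, -0.0]
ft_force: [-8.5, 0.3, 21.2]
width: 0.0001
grip_force: 10.3
```

The force jump to 21 N at the 25 mm travel shows the plunger is on its stop. I release and move to the -y side of the outlet.

>>> {"method": "arm_command", "body": {"steps": [{"slide":[0,0,0.01],"rot":[0,0,0],"grip":0},{"slide":[0,0,0.015],"rot":[0,0,0],"grip":0},{"slide":[0,0,0.02],"rot":[0,0,0],"grip":0},{"slide":[0,0,0.03],"rot":[0,0,0],"grip":0},{"slide":[0,0,0.025],"rot":[0,0,0],"grip":0},{"slide":[-0.035,-0.045,0],"rot":[0,0,0],"grip":0.3},{"slide":[-0.035,-0.045,0],"rot":[0,0,0],"grip":0.3},{"slide":[-0.035,-0.045,0],"rot":[0,0,0],"grip":0.3}]}}

```text
time: 10.35
ee_pos: [0.5184, -0.0824, 0.1141]
eef_rot: [0.68, 0.733, 0.0, 0.0]
ft_force: [0.7, -0.8, -0.3]
width: 0.0215
grip_force: 0.0
```

>>> {"method": "arm_command", "body": {"steps": [{"slide":[-0.032,-0.045,0],"rot":[0,0,0],"grip":0.3},{"slide":[0,-0.05,0],"rot":[0,0,0],"grip":0.3},{"slide":[0,-0.05,0],"rot":[0,0,0],"grip":0.3},{"slide":[0,-0.05,0],"rot":[0,0,0],"grip":0.3},{"slide":[0,0,0],"rot":[0,0,0],"grip":0.3},{"slide":[0,0,0],"rot":[0,0,0],"grip":0.3},{"slide":[0,0,0],"rot":[0,0,0],"grip":0.3},{"slide":[0,0,0],"rot":[0,0,0],"grip":0.3}]}}

```text
time: 11.35
ee_pos: [0.4878, -0.2748, 0.1133]
eef_rot: [0.679, 0.734, 0.0, -0.0]
ft_force: [-0.0, 0.4, -0.4]
width: 0.026
grip_force: 0.0
```

```bash
python3 - <<'E'
from h import *
print(sensors.read_state()["ee_pos"],sensors.read_state()["width"])
for n in("top","scene"):
    p=eyes.camera(n)
    c=proj(p,[.4845,.004,.01]).round().astype(int);print(n,"exp",c)
    b=(c[0]-22,c[1]-18,c[0]+22,c[1]+16)
    im=p["pixels"][b[1]:b[3],b[0]:b[2]].astype(int)
    m=(im[:,:,1]>110).astype(np.uint8)
    k,l,st,ce=cv2.connectedComponentsWithStats(m)
    for i in range(1,k):
        if st[i,4]>15: u=ce[i]+b[:2];print(st[i].tolist(),u.round(1),ray(p,u,.009).round(4))
    for t in("plug0_mid","plunger_top","tappet"):
        for d in eyes.look_for(t,p):
            B=d["bbox"];u=((B[0]+B[2])/2,(B[1]+B[3])/2);print(t,np.round(B),round(d["conf"],2),ray(p,u,{"plug0_mid":.008,"plunger_top":.073,"tappet":.013}[t]).round(3)[:2])
    save(p,n+"9.png",(200,110,360,260) if n=="top" else (270,180,450,290),4)
E
```

```text
[ 0.48778989 -0.27479549  0.11334994] 0.025989419386428087
top exp [323 199]
[5, 0, 19, 5, 56] [313.  182.4] [0.5334 0.0326 0.009 ]
[15, 12, 14, 14, 154] [322.5 199.8] [0.4826 0.0048 0.009 ]
plug0_mid [316. 195. 328. 207.] 0.69 [0.479 0.006]
plunger_top [303. 143. 311. 153.] 0.55 [0.616 0.049]
plunger_top [372. 244. 383. 256.] 0.54 [ 0.338 -0.144]
scene exp [322 226]
[16, 14, 28, 20, 417] [328.2 232.2] [0.508  0.0222 0.009 ]
plunger_top [379. 171. 390. 185.] 0.62 [0.332 0.168]
plunger_top [331. 240. 349. 258.] 0.46 [0.634 0.059]
plunger_top [275. 171. 282. 185.] 0.42 [ 0.365 -0.134]
tappet [326. 192. 336. 206.] 0.69 [0.369 0.018]
```

The plug is out at (0.483, 0.005), 74 mm in front of the well and 40 mm across, and the plunger is back up. I go behind it with the fingers 26 mm apart as a cradle.

>>> {"method": "arm_command", "body": {"steps": [{"slide":[0,0.045,0],"rot":[0,0,0],"grip":0.3},{"slide":[0,0.045,0],"rot":[0,0,0],"grip":0.3},{"slide":[0,0.045,-0.01],"rot":[0,0,0],"grip":0.3},{"slide":[0,0.045,-0.03],"rot":[0,0,0],"grip":0.3},{"slide":[-0.003,0.042,-0.04],"rot":[0,0,0],"grip":0.3},{"slide":[0,0,-0.04],"rot":[0,0,0],"grip":0.3},{"slide":[0,0,-0.016],"rot":[0,0,0],"grip":0.3},{"slide":[0,0,0],"rot":[0,0,0],"grip":0.3}]}}

```text
time: 12.75
ee_pos: [0.484, -0.0548, -0.023]
eef_rot: [0.681, 0.733, -0.001, -0.0]
ft_force: [0.5, 0.3, -0.2]
width: 0.0259
grip_force: 0.0
```

>>> {"method": "arm_command", "body": {"steps": [{"slide":[0,0,-0.003],"rot":[0,0,0],"grip":0.3},{"slide":[0,0,-0.003],"rot":[0,0,0],"grip":0.3},{"slide":[0,0,-0.003],"rot":[0,0,0],"grip":0.3},{"slide":[0,0,-0.002],"rot":[0,0,0],"grip":0.3},{"slide":[0,0,0],"rot":[0,0,0],"grip":0.3},{"slide":[0,0,0],"rot":[0,0,0],"grip":0.3},{"slide":[0,0,0],"rot":[0,0,0],"grip":0.3},{"slide":[0,0,0],"rot":[0,0,0],"grip":0.3}]}}

```text
time: 13.75
ee_pos: [0.4844, -0.0539, -0.0338]
eef_rot: [0.68, 0.733, 0.0, 0.0]
ft_force: [-0.5, -0.6, 0.1]
width: 0.0263
grip_force: 0.0
```

>>> {"method": "arm_command", "body": {"steps": [{"slide":[-0.0006,0.01,0],"rot":[0,0,0],"grip":0.3},{"slide":[-0.0006,0.01,0],"rot":[0,0,0],"grip":0.3},{"slide":[-0.0006,0.006,0],"rot":[0,0,0],"grip":0.3},{"slide":[-0.0006,0.006,0],"rot":[0,0,0],"grip":0.3},{"slide":[-0.0006,0.008,0],"rot":[0,0,0],"grip":0.3},{"slide":[-0.0006,0.01,0],"rot":[0,0,0],"grip":0.3},{"slide":[-0.0006,0.01,0],"rot":[0,0,0],"grip":0.3},{"slide":[-0.0006,0.01,0],"rot":[0,0,0],"grip":0.3}]}}

```text
time: 14.75
ee_pos: [0.4795, 0.0169, -0.0338]
eef_rot: [0.68, 0.733, 0.0, -0.0]
ft_force: [0.5, -0.5, -0.4]
width: 0.026
grip_force: 0.1
```

```bash
python3 - <<'E'
from h import *
s=sensors.read_state();print(s["ee_pos"],s["ft_force"])
for n in("top","scene"):
    p=eyes.camera(n)
    for d in eyes.look_for("plug0_mid",p):
        B=d["bbox"];u=((B[0]+B[2])/2,(B[1]+B[3])/2);print(n,np.round(B),round(d["conf"],2),ray(p,u,.008).round(3)[:2])
    c=proj(p,[.482,.045,.01]).round().astype(int);b=(c[0]-16,c[1]-14,c[0]+16,c[1]+14)
    im=p["pixels"][b[1]:b[3],b[0]:b[2]].astype(int);k,l,st,ce=cv2.connectedComponentsWithStats((im[:,:,1]>110).astype(np.uint8))
    for i in range(1,k):
        if st[i,4]>10: u=ce[i]+b[:2];print(n,st[i].tolist(),u.round(1),ray(p,u,.009).round(4))
E
```

```text
[ 0.4795098   0.01685156 -0.03382791] [ 0.45634389 -0.4832985  -0.40886617]
top [0, 0, 32, 28, 896] [307.5 199.5] [0.4831 0.0477 0.009 ]
scene [0, 13, 24, 15, 248] [331.7 233.6] [0.5125 0.0318 0.009 ]
```

>>> {"method": "arm_command", "body": {"steps": [{"slide":[-0.0007,0.0125,0],"rot":[0,0,0],"grip":0.3},{"slide":[-0.0007,0.0125,0],"rot":[0,0,0],"grip":0.3},{"slide":[-0.0007,0.0125,0],"rot":[0,0,0],"grip":0.3},{"slide":[-0.0007,0.0125,0],"rot":[0,0,0],"grip":0.3},{"slide":[-0.0007,0.0125,0],"rot":[0,0,0],"grip":0.3},{"slide":[-0.0007,0.0125,0],"rot":[0,0,0],"grip":0.3},{"slide":[-0.0007,0.0125,0],"rot":[0,0,0],"grip":0.3},{"slide":[-0.0007,0.01,0],"rot":[0,0,0],"grip":0.3}]}}

```text
time: 15.95
ee_pos: [0.4739, 0.1145, -0.0338]
eef_rot: [0.68, 0.733, 0.0, 0.0]
ft_force: [0.0, -0.9, -0.1]
width: 0.0258
grip_force: 0.2
```

```bash
python3 - <<'E'
from h import *
s=sensors.read_state();print(s["ee_pos"],s["ft_force"])
for n in("top","scene"):
    p=eyes.camera(n)
    for d in eyes.look_for("plug0_mid",p):
        B=d["bbox"];u=((B[0]+B[2])/2,(B[1]+B[3])/2);print(n,np.round(B),round(d["conf"],2),ray(p,u,.008).round(3)[:2])
    save(p,n+"a.png",None,1.25)
E
```

```text
[ 0.47393385  0.11447244 -0.03381503] [ 0.02403366 -0.94068131 -0.08472994]
top [285. 129. 329. 188.] 0.17 [0.605 0.05 ]
scene [333. 240. 346. 259.] 0.74 [0.569 0.056]
scene [370. 232. 380. 234.] 0.36 [0.497 0.146]
scene [408. 265. 426. 285.] 0.28 [0.635 0.243]
```

The plug's front edge shows at scene (375,233), i.e. y≈0.14 — it rides in the cradle. I push on into the bay.

>>> {"method": "arm_command", "body": {"steps": [{"slide":[-0.0007,0.0125,0],"rot":[0,0,0],"grip":0.3},{"slide":[-0.0007,0.0125,0],"rot":[0,0,0],"grip":0.3},{"slide":[-0.0007,0.0125,0],"rot":[0,0,0],"grip":0.3},{"slide":[-0.0007,0.0125,0],"rot":[0,0,0],"grip":0.3},{"slide":[-0.0007,0.0125,0],"rot":[0,0,0],"grip":0.3},{"slide":[-0.0007,0.0125,0],"rot":[0,0,0],"grip":0.3},{"slide":[-0.0007,0.0125,0],"rot":[0,0,0],"grip":0.3},{"slide":[-0.0007,0.0125,0],"rot":[0,0,0],"grip":0.3}]}}

```text
time: 17.15
ee_pos: [0.4683, 0.2144, -0.0338]
eef_rot: [0.68, 0.733, 0.0, 0.0]
ft_force: [0.5, -0.9, 1.4]
width: 0.0257
grip_force: 0.1
```

>>> {"method": "arm_command", "body": {"steps": [{"slide":[-0.0007,0.01,0],"rot":[0,0,0],"grip":0.3},{"slide":[-0.0007,0.008,0],"rot":[0,0,0],"grip":0.3},{"slide":[0,0.006,0],"rot":[0,0,0],"grip":0.3},{"slide":[0,0.004,0],"rot":[0,0,0],"grip":0.3},{"slide":[0,0,0],"rot":[0,0,0],"grip":0.3},{"slide":[0,0,0],"rot":[0,0,0],"grip":0.3},{"slide":[0,0,0],"rot":[0,0,0],"grip":0.3},{"slide":[0,0,0],"rot":[0,0,0],"grip":0.3}]}}

```text
time: 18.15
ee_pos: [0.467, 0.2414, -0.0338]
eef_rot: [0.68, 0.733, 0.0, 0.0]
ft_force: [0.4, -0.5, -0.2]
width: 0.0265
grip_force: 0.0
```

Back off in -y, lift, and clear the view.

>>> {"method": "arm_command", "body": {"steps": [{"slide":[0,-0.015,0],"rot":[0,0,0],"grip":0.3},{"slide":[0,-0.02,0],"rot":[0,0,0],"grip":0.3},{"slide":[0,-0.02,0.02],"rot":[0,0,0],"grip":0.3},{"slide":[0,-0.02,0.04],"rot":[0,0,0],"grip":0.3},{"slide":[0,-0.02,0.05],"rot":[0,0,0],"grip":0.3},{"slide":[0,-0.03,0.05],"rot":[0,0,0],"grip":0.3},{"slide":[0,-0.05,0.02],"rot":[0,0,0],"grip":0.3},{"slide":[0,-0.05,0],"rot":[0,0,0],"grip":0.3}]}}

```text
time: 19.15
ee_pos: [0.4674, 0.0139, 0.1478]
eef_rot: [0.68, 0.733, 0.002, 0.0]
ft_force: [0.4, -0.7, -0.5]
width: 0.0261
grip_force: 0.0
```

>>> {"method": "arm_command", "body": {"steps": [{"slide":[0,-0.05,0],"rot":[0,0,0],"grip":0.3},{"slide":[0,-0.05,0],"rot":[0,0,0],"grip":0.3},{"slide":[0,-0.05,0],"rot":[0,0,0],"grip":0.3},{"slide":[0,-0.05,0],"rot":[0,0,0],"grip":0.3},{"slide":[0,-0.05,0],"rot":[0,0,0],"grip":0.3},{"slide":[0,0,0],"rot":[0,0,0],"grip":0.3},{"slide":[0,0,0],"rot":[0,0,0],"grip":0.3},{"slide":[0,0,0],"rot":[0,0,0],"grip":0.3}]}}

```text
time: 20.15
ee_pos: [0.4669, -0.2325, 0.146]
eef_rot: [0.68, 0.734, 0.0, -0.0]
ft_force: [0.0, 0.6, -0.4]
width: 0.0261
grip_force: 0.0
```

```bash
python3 - <<'E'
from h import *
t=eyes.camera("top");q=eyes.camera("scene")
for n,p in(("top",t),("scene",q)):
    for k in("plug0_mid","liner","bay_left","tappet","rod_cap","plunger_top"):
        for d in eyes.look_for(k,p)[:3]:
            B=d["bbox"];u=((B[0]+B[2])/2,(B[1]+B[3])/2);print(n,k,np.round(B),round(d["conf"],2),ray(p,u,.008).round(3)[:2])
a=cv2.resize(t["pixels"][125:260,195:345,::-1],None,fx=4,fy=4,interpolation=cv2.INTER_CUBIC)
cv2.imwrite("pics/fin.png",a[:540])
b=q["pixels"][205:255,395:450,::-1]
b=cv2.resize(b,None,fx=3.5,fy=3.5,interpolation=cv2.INTER_CUBIC);a=np.hstack([a,np.zeros((540,b.shape[1],3),np.uint8)]);a[:b.shape[0],600:]=b
cv2.imwrite("pics/fin.png",a);print(a.shape)
E
```

```text
top plug0_mid [227. 199. 239. 211.] 0.53 [0.464 0.262]
top plug0_mid [284. 132. 330. 186.] 0.19 [0.603 0.05 ]
top liner [220. 193. 243. 217.] 0.69 [0.466 0.266]
top bay_left [212. 190. 244. 222.] 0.72 [0.463 0.276]
top bay_left [187. 289. 214. 325.] 0.48 [0.179 0.34 ]
top tappet [300. 144. 312. 156.] 0.58 [0.63  0.054]
top tappet [318. 236. 324. 247.] 0.39 [0.364 0.008]
top rod_cap [404. 116. 446. 144.] 0.18 [ 0.692 -0.294]
top rod_cap [221. 195. 242. 218.] 0.15 [0.461 0.267]
top plunger_top [302. 141. 309. 151.] 0.6 [0.642 0.057]
scene plug0_mid [414. 223. 428. 237.] 0.57 [0.472 0.267]
scene liner [414. 225. 429. 236.] 0.5 [0.474 0.268]
scene liner [403. 285. 434. 326.] 0.46 [0.724 0.239]
scene bay_left [406. 216. 443. 244.] 0.7 [0.471 0.276]
scene bay_left [420. 166. 450. 180.] 0.69 [0.188 0.338]
scene tappet [328. 193. 337. 208.] 0.43 [0.369 0.023]
scene rod_cap [217. 206. 224. 229.] 0.77 [ 0.478 -0.279]
scene rod_cap [404. 285. 438. 325.] 0.47 [0.723 0.245]
scene plunger_top [332. 241. 347. 260.] 0.63 [0.573 0.056]
scene plunger_top [327. 233. 339. 238.] 0.58 [0.518 0.035]
scene plunger_top [414. 222. 425. 236.] 0.21 [0.47  0.264]
(540, 792, 3)
```

View pics/fin.png

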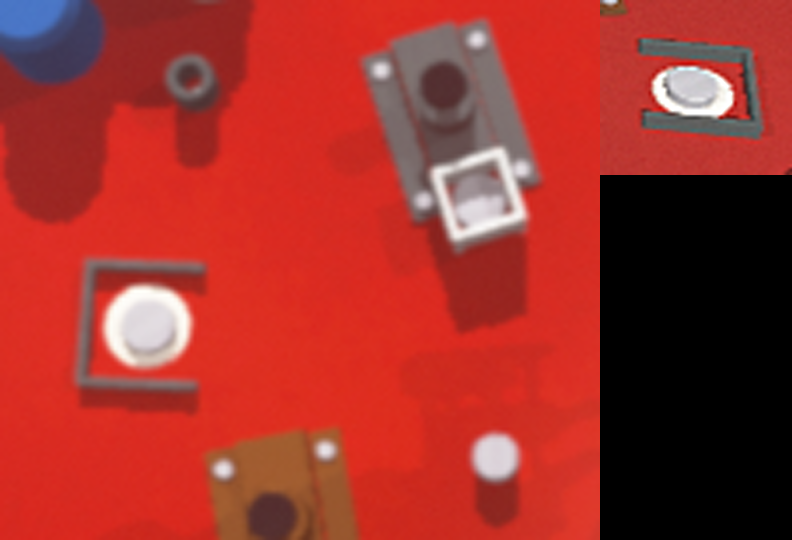

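The picture shows the plug lying flat on the white disc at (147,326), well inside the bay's rails. The plunger is up, and the tappet and collar are where they were.

```bash
python3 -c "
from bench import order
print(order.close_job())"
```

```text
the job is handed in; nothing more can be done
None
```

The job is handed in: one plug was ejected and pushed flat into the middle of the left bay, the plunger is back up and nothing else I checked has moved; the fingertips sit about 38 mm above the reported TCP height, so I set the heights by touch.

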